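# Pack the carvings into the travel case

### The job

Pack the finished carvings: on every presentation box that is there, press the cover down until it is flush with the box rim, then slide the boxes one after another from the apron into the travel case's lane, so that each box lifts the red catch with its own front edge and the catch drops closed behind it. Also hang the blue humidity cassette inside the well by its bent lip over the white end wall. Leave the other things on the bench where they are.

Things in the scene. Friction and masses are not known exactly. Their poses are not given: they have to be found in the camera images.
- mouth (a point): Mouth of the lane of the fixed wooden travel case: on the lane floor's upper face (6 mm above the table), midway across, straight below the catch's hinge pin. x points along the lane, the way the boxes travel; z up. Lane walls run from x=0 to the lane's end at x=277 mm, 67 mm apart, 53 mm high: room for three boxes in line. Brass guides flare out from x=0 back to -32 mm, to 85 mm apart.
- apron (a point): Loading apron before the mouth, centre for a box set down: on the board's upper face (level with the lane floor), 65 mm before mouth on the lane's midline; axes as mouth. The board is 80 mm wide, has no walls, and reaches 35 mm behind this point; the brass guides begin 33 mm ahead.
- lane_lips (a point): Midway between the front ends of the two lips that overhang the lane, 58 mm past mouth; axes as mouth. From here to the lane's end the lips leave only a 29 mm slot; their undersides (this height) are 47 mm above the lane floor, tops 52 mm. So boxes go in only along the lane, with covers flush.
- end_rim (a point): Middle of the top edge of the white end wall of the well, the open compartment after the lane. Axes as mouth. Wall 5 mm thick (2.5 mm either side of this point), 80 mm wide; its top is 72 mm above the well's floor and 78 mm above the table. The well inside is 65 mm long (towards -x) and 70 mm wide; its other walls are equally high.
- catch (a joint): Red gravity catch, a flap 13 mm wide, 5 mm thick, hinged 56 mm above the lane floor over mouth, at y=-32 to -19 mm there; the rest of the mouth is free. 0 = hanging down (cannot swing outward), grows inward and up to 1.5 rad. Swings freely; a box passing under lifts it to about 1.2, and it drops once the box's rear face is about 36 mm past the hinge.
- catch_tip (a point): Middle of the lower end of the red catch flap, 24 mm above the lane floor when it hangs down.
- box_a_mid (a point): Centre of an amber wooden presentation box with a white carving inside, 70 mm long (its x), 60 mm wide (its y), 44 mm high without cover; this point is 22 mm above its underside. 0.27 to 0.42 kg. Either end may go first. May be absent.
- cover_a (a joint): Dark-framed clear cover of that box, 58 x 48 mm, which slides straight down into the box and stays where it is left. 0 = standing 10 mm proud of the box rim, 0.010 m = flush (stop). It takes about 5 N to push down.
- cover_a_top (a point): Centre of the top face of the cover of the box with the white carving.
- box_b_mid (a point): Centre of an amber wooden presentation box with a green carving inside, 70 mm long (its x), 60 mm wide (its y), 44 mm high without cover; this point is 22 mm above its underside. 0.27 to 0.42 kg. Either end may go first. May be absent.
- cover_b (a joint): Dark-framed clear cover of that box, 58 x 48 mm, which slides straight down into the box and stays where it is left. 0 = standing 10 mm proud of the box rim, 0.010 m = flush (stop). It takes about 5 N to push down.
- cover_b_top (a point): Centre of the top face of the cover of the box with the green carving.
- box_c_mid (a point): Centre of an amber wooden presentation box with a red-brown carving inside, 70 mm long (its x), 60 mm wide (its y), 44 mm high without cover; this point is 22 mm above its underside. 0.27 to 0.42 kg. Either end may go first. May be absent.
- cover_c (a joint): Dark-framed clear cover of that box, 58 x 48 mm, which slides straight down into the box and stays where it is left. 0 = standing 10 mm proud of the box rim, 0.010 m = flush (stop). It takes about 5 N to push down.
- cover_c_top (a point): Centre of the top face of the cover of the box with the red-brown carving.
- cassette_tab (a point): Grip centre of the humidity cassette: a blue slotted body (34 mm in x, 46 mm in y, 62 mm high) with a white upright grip tab on top, 12 mm thick in x, 36 mm wide in y, 67 to 113 mm above the underside; this point is 94 mm above the underside, over the body's middle. Stands upright at the start. About 0.14 kg. z up, +x is the lip's side.
- cassette_lip (a point): Middle of the underside of the cassette's bent lip, 23 mm along its +x from the body's middle and 62 mm above its underside (32 mm below cassette_tab). The lip's end turns down 18 mm; the gap between body and down-turn is 12 mm (6 mm either side of this point) and goes over the rim.
- water: Bystander, not to be disturbed: water bottle with blue cap, 200 mm; origin at the middle of its underside.
- beads: Bystander, not to be disturbed: dark wooden bangle, 84 mm; origin at the middle of its underside.
- brush: Bystander, not to be disturbed: brush, 160 mm; origin at the middle of its underside.
- whetstone: Bystander, not to be disturbed: grey whetstone, 120 mm; origin at the middle of its underside.
- wax: Bystander, not to be disturbed: amber wax jar, 70 mm; origin at the middle of its underside.
- rough: Bystander, not to be disturbed: rough pale stone, 84 mm; origin at the middle of its underside.
- trayblock: Bystander, not to be disturbed: wooden block, 100 x 75 x 30 mm; origin at the middle of its underside.

How it is judged (in metres and radians):
At the end, for the whole second after the job is handed in: Boxes flat in the lane, centres 36 to 250 mm past the catch hinge, within 12 mm of the middle; covers at least 8 mm down; catch under 0.12 rad; cassette upright within 0.15 rad, lip on the white wall's rim (height -5 to +6 mm, across 8 mm, along 22 mm), body in the well (x of box_a_mid in the frame of mouth between 0.036 and 0.25 m and y of box_a_mid in the frame of mouth between -0.012 and 0.012 m and z of box_a_mid in the frame of mouth between 0.016 and 0.028 m and value of joint each of cover_a, cover_b, cover_c above 0.008 m and x of box_b_mid in the frame of mouth between 0.036 and 0.25 m and y of box_b_mid in the frame of mouth between -0.012 and 0.012 m and z of box_b_mid in the frame of mouth between 0.016 and 0.028 m and x of box_c_mid in the frame of mouth between 0.036 and 0.25 m and y of box_c_mid in the frame of mouth between -0.012 and 0.012 m and z of box_c_mid in the frame of mouth between 0.016 and 0.028 m and value of joint catch below 0.12 rad and x of cassette_lip in the frame of end_rim between -0.008 and 0.008 m and y of cassette_lip in the frame of end_rim between -0.022 and 0.022 m and z of cassette_lip in the frame of end_rim between -0.005 and 0.006 m and x of cassette_tab in the frame of end_rim below -0.012 m and angle between cassette_tab's own z axis and vertical below 0.15 rad); the robot touches nothing.
It fails at once if a bystander was moved more than 30 mm (distance of any of water, beads, brush, whetstone, wax, rough, trayblock from where it was at the start of the episode above 0.03 m).
Of box_a, box_b, box_c only 2 to 3 are there at a start; the rules pass over those that are not, and their reading is None.
At some moment in a run one of box_a, box_b, box_c may be knocked a few centimetres aside while the robot is not near it.
It also fails if it takes over 208 s, if anything falls off the work surface, if the arm or the gripper's body presses on something with over 40 N, if the wrist force passes 120 N, or if a joint passes its speed limit or range.

### The arm

A 6-joint arm with a two-finger parallel gripper is mounted at the origin on the work surface. World frame = base frame: x ahead of the robot, y to its left, z up, the work surface at z = 0. Lengths are in mm, angles in rad, forces in N, time in s.
With the tool pointing down it reaches from about 350 to 875 mm from the base axis. Payload 4.2 kg.
Tool frame: the origin (TCP) lies at the very end of the fingers, on their centre line; the grasp point (between the pads) lies 19 mm behind it; z points along the fingers, y is the line along which they close (so a half turn about z gives the same grasp; the last joint's range is limited). The gripper opens to 85 mm and grips with 20 to 120 N. Pads are 22 mm wide; open, the fingers measure 114 mm over their backs; the gripper's body (76 mm by 85 mm) begins 54 mm behind the grasp point. The pads swing forward as they close: fully open they stand 13 mm farther back than shut.
Start: joints at [1.402, 0.385, 0.008, 0, -1.194, -0.259], TCP at [259.26, 568.668, 231.312] pointing down, gripper open.
Joint ranges: [-3.14, 3.14], [-1.21, 2.06], [-1.07, 1.41], [-3.16, 2.05], [-2.99, -0.16], [-3.1, 3.1]. Speed limits (rad/s): [2.79, 2.79, 3.14, 3.14, 3.14, 3.14].

### API

Orientations are given as a unit quaternion [x, y, z, w].
In Python, from bench import arm gives the robot as it stands.
- The arm moves only by the tool servo_tool, never from a script. Its argument "rows" is a list that holds one entry, the list of rows, each a list of 7 numbers: the finger opening in mm, from 0 to 85.4, then the shift along the tool's x, y, z in mm, then the turn, a rotation vector about the tool's x, y, z in rad. A call has 1 to 10 rows; each row is the pose to reach, as a shift and turn from the pose commanded when the call began, along the tool's axes at that moment; what a row does not reach only later rows make up. A row lasts 1/8 s, in which the tool goes at most 62.5 mm and 10.7 degrees, less where a joint would pass 70% of its speed; a pose out of reach is approached as far as the arm can. A call with a gripper value outside its range is refused whole. The fingers move at their own pace and stop on an object; the grip force is fixed at half the most. Time passes only in rows, so rows that repeat a pose let the fingers close. It gives the time, the measured TCP pose, the force, the opening and the grip force at its end, in the units of the state.
- arm.read_state(): the state, without advancing time (a new reading comes with each control period).
- arm.get_image(name): name is "side" or "top" or "wrist"; returns the picture (400x640x3 uint8, red, green, blue); there is no depth.
- arm.camera_params(name): a dict with "intrinsics" (3x3 intrinsics, pixels), "D" ([k1, k2, p1, p2, k3] as OpenCV has them; the pictures are not rectified), "R" (3x3) and "t" (3): a world point X has camera coordinates R X + t. Camera axes: x right, y down, z forward; pixel columns grow to the right and rows downward; lengths in mm; the calibration is good to about 2 mm. A picture is of the moment at which its call begins: read the wrist's pose just before it. camera_params takes no time and is no camera call; for the wrist camera it gives the pose at the moment of the call.
- arm.job_done(): hands the job in; it is judged then, once.
The state is a dict: "clock": time; "joints": joint angles; "joint_vel": joint speeds; "joint_efforts": joint torques, N m; "position": TCP position; "ee_rot": TCP orientation; "contact_force": force on the tool from outside, world axes, zero at the start; "wrist_torque": the same for the moment, N m; "gripper_width": finger opening in mm; "grasp_force": force on a finger pad.
Only numpy, scipy, OpenCV 4.12 (cv2) and the standard library are available. Lean on these libraries where they do the work, as an engineer would, in place of code of your own. Each camera call takes 0.05 s, during which the arm holds its last target. There are 200 camera calls.

## Working session

There is one attempt and no reset: what is moved stays moved. The work goes in short steps, Python scripts to look and compute and a tool call to move; the robot and the scene stay as the last step left them, time stands still between calls to the robot, and variables do not carry over. Pictures are saved under pics/ and viewed, at most 14 in all, crops included, and the job is handed in when it is done.

Besides the shell and the picture viewer there is one more tool, called after "Call:" in YAML: its name, and indented under it one key for each argument. servo_tool: Moves the arm, as the interface text tells. Its arguments: {"type":"object","properties":{"rows":{"type":"array"}},"required":["rows"]}

```bash
ls; mkdir -p pics
cat > h.py <<'E'
import numpy as np, cv2
from bench import arm
from scipy.spatial.transform import Rotation as Rn
def grab(name,fn=None):
    p=arm.camera_params(name); im=np.array(arm.get_image(name))
    if fn: cv2.imwrite('pics/'+fn,im[:,:,::-1])
    return im,p
def ray(p,uv):
    K=np.array(p['intrinsics'],float);D=np.array(p['D'],float);R=np.array(p['R']);t=np.array(p['t'])
    n=cv2.undistortPoints(np.array(uv,float).reshape(-1,1,2),K,D).reshape(-1,2)
    d=np.c_[n,np.ones(len(n))]@R
    return -R.T@t,d
def onz(p,uv,z):
    c,d=ray(p,uv); return c+d*((z-c[2])/d[:,2])[:,None]
def proj(p,X):
    K=np.array(p['intrinsics'],float);D=np.array(p['D'],float);R=np.array(p['R']);t=np.array(p['t'],float)
    return cv2.projectPoints(np.array(X,float).reshape(-1,1,3),cv2.Rodrigues(R)[0],t,K,D)[0].reshape(-1,2)
E
python3 - <<'E'
from h import *
s=arm.read_state();print(s['clock'],s['position'],s['ee_rot'],s['gripper_width'])
for n in('side','top','wrist'):
    im,p=grab(n,n+'0.png');print(n,-np.array(p['R']).T@np.array(p['t']))
print(p['intrinsics'],p['R'])
E
```

```text
pics
0.0 [259.02147924 568.14785306 230.23247931] [ 9.77190038e-01 -2.12363906e-01 -1.99990577e-04  1.07702861e-03] 85.59522773142884
side [283.22203264 645.92569483 851.15843596]
top [ 358.65194757   10.04157604 1056.58270569]
wrist [319.5469894  539.80450002 372.4074137 ]
[[331.67518137   0.         323.97040978]
 [  0.         331.67518137 194.06241626]
 [  0.           0.           1.        ]] [[-0.41439239 -0.9100938   0.00286743]
 [-0.87637771  0.3998862   0.26842716]
 [-0.24544054  0.10872122 -0.96329572]]
```

View pics/top0.png

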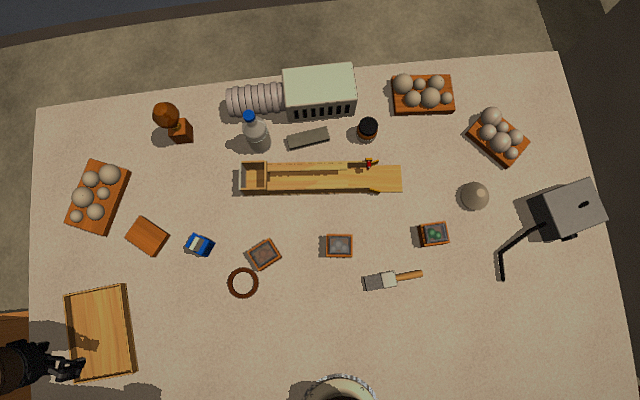

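View pics/side0.png

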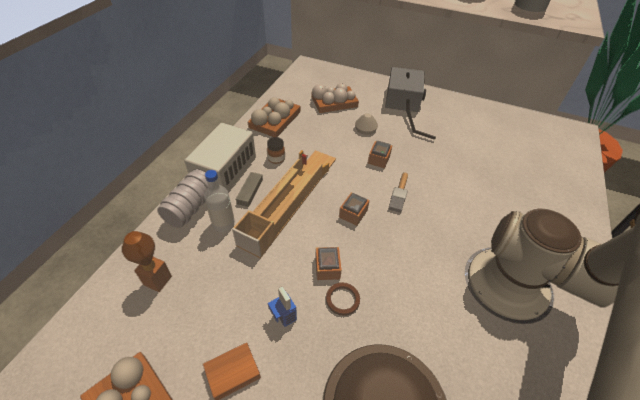

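Top view: case runs from the apron (402,178) to the white-ended well (240,177), so travel is to image-left. Boxes sit near (264,254), (338,245) and (433,234), the cassette near (199,244). I'll enlarge for corners.

Run:
```python
from h import *
im=cv2.imread('pics/top0.png')
c=cv2.resize(im[145:295,180:460],None,fx=2.85,fy=2.85,interpolation=cv2.INTER_CUBIC);cv2.imwrite('pics/topc.png',c)
p=arm.camera_params('top');print(p['intrinsics'])
for n,uv,z in [('apron',(402,178),6),('wellend',(240,177),78),('A',(338,244),44),('B',(433,234),44),('C',(264,253),44),('cas',(199,240),80)]:
    print(n,onz(p,[uv],z).round(0))
```

```text
[[380.94147181   0.         319.73576874]
 [  0.         380.94147181 200.13959088]
 [  0.           0.           1.        ]]
apron [[ 612. -259.    6.]]
wellend [[649. 189.  78.]]
A [[444. -50.  44.]]
B [[ 440. -307.   44.]]
C [[443. 148.  44.]]
cas [[493. 308.  80.]]
```

View pics/topc.png

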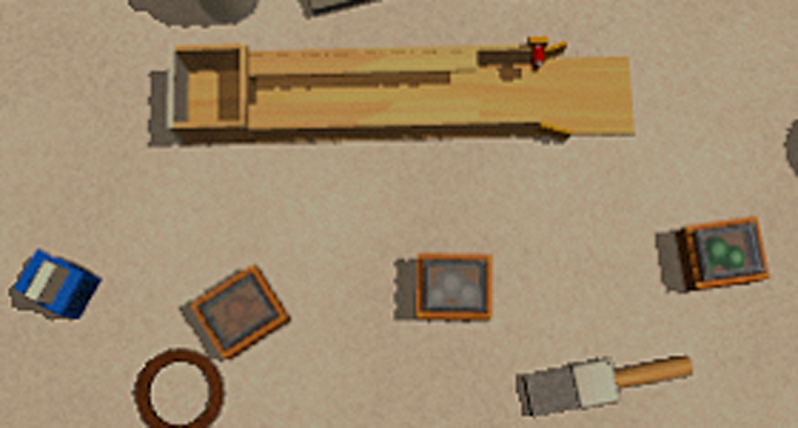

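Enlarged view: three boxes (red-brown, white, green left to right), cassette at left with its slots, red catch at crop (538,52), board corners at crop (628,57) and (634,135), well end wall outer corners at (172,47) and (170,130).

```bash
cat >> h.py <<'E'
def plan(pos,yaw,tilt=None):
    """tool down, tool y axis along world yaw (mod pi); prints shift & turn in tool frame"""
    s=arm.read_state();R0=Rn.from_quat(s['ee_rot']);best=None
    for k in (0,np.pi):
        y=np.array([np.cos(yaw+k),np.sin(yaw+k),0]);z=np.array([0,0,-1.]);x=np.cross(y,z)
        rv=(R0.inv()*Rn.from_matrix(np.c_[x,y,z])).as_rotvec()
        if best is None or np.linalg.norm(rv)<np.linalg.norm(best):best=rv
    d=R0.inv().apply(np.array(pos,float)-s['position'])
    print('shift',d.round(1),'turn',best.round(3),'rows',np.ceil(max(np.linalg.norm(d)/62.5,np.degrees(np.linalg.norm(best))/10.7)), 'yaw+pi' , 'j6',round(s['joints'][5],2))
E
python3 - <<'E'
from h import *
p=arm.camera_params('top')
f=lambda a,z:onz(p,np.array(a)/2.85+[180,145],z)[:,:2]
b=f([(628,57),(634,135)],6);w=f([(172,47),(170,130)],78)
c=f([(250,128),(540,123)],59);fl=f([(570,135),(633,135)],6)
print('board',b,np.linalg.norm(b[0]-b[1]));print('well',w,np.linalg.norm(w[0]-w[1]));print('wall',c,'edge',fl)
m=w.mean(0)-b.mean(0);print('dir',m,np.linalg.norm(m),np.arctan2(m[1],m[0]))
s=arm.read_state();R=Rn.from_quat(s['ee_rot'])
pw=arm.camera_params('wrist');cw=-np.array(pw['R']).T@np.array(pw['t'])
print('cam in tool',R.inv().apply(cw-s['position']),'axis',R.inv().apply(np.array(pw['R'])[2]),'right',R.inv().apply(np.array(pw['R'])[0]))
E
```

```text
board [[ 651.15225573 -260.2448363 ]
 [ 570.38268255 -252.9948486 ]] 81.09430481877939
well [[691.6590002  184.68445629]
 [611.46006497 192.47219466]] 80.57616322705674
wall [[ 609.26559511  120.29943289]
 [ 581.72235067 -152.65739255]] edge [[ 577.91013662 -189.26846177]
 [ 570.50056443 -251.9959254 ]]
dir [ 40.79206345 445.19816793] 447.063084099765 1.4794247041994675
cam in tool [  66.85191678    1.02928441 -142.0805159 ] axis [-0.2685088   0.00106707  0.96327664] right [ 6.61500631e-04  9.99999355e-01 -9.23355832e-04]
```

Run:
```python
from h import *
plan([590,-120,235],1.479)
```

```text
shift [586.7 488.9  -3.7] turn [ 0.002  0.    -0.336] rows 13.0 yaw+pi j6 -0.26
```

Call:
servo_tool:
  rows:
    - [[85,587,489,-4,0,0,-0.336],[85,587,489,-4,0,0,-0.336],[85,587,489,-4,0,0,-0.336],[85,587,489,-4,0,0,-0.336],[85,587,489,-4,0,0,-0.336],[85,587,489,-4,0,0,-0.336],[85,587,489,-4,0,0,-0.336],[85,587,489,-4,0,0,-0.336],[85,587,489,-4,0,0,-0.336],[85,587,489,-4,0,0,-0.336]]

```text
clock: 1.4
position: [530.7, 3.5, 234.6]
ee_rot: [0.999, -0.046, 0.0, -0.0]
contact_force: [0.4, 0.6, 0.5]
gripper_width: 84.9
grasp_force: 0.0
```

Run:
```python
from h import *
im,p=grab('wrist','w1.png')
plan([590,-120,235],1.479)
```

```text
shift [ 68.4 112.   -0.4] turn [ 0.002 -0.    -0.006] rows 3.0 yaw+pi j6 1.17
```

View pics/w1.png

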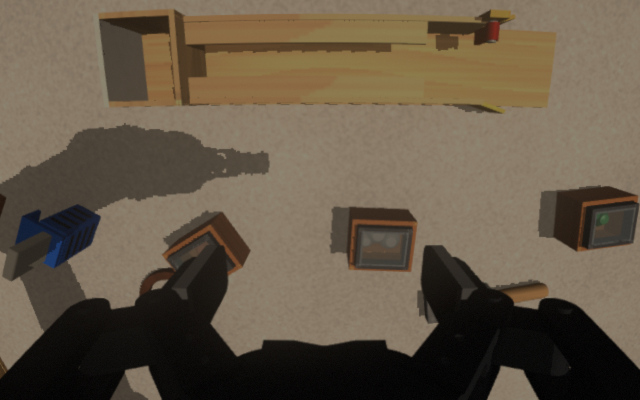

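Wrist view: the lane is fully in view; board rear corners near (555,33) and (547,106), white end wall top edge from (99,20) to (108,105), catch at (493,30), boxes at bottom. Zoom on the two ends.

Run:
```python
from h import *
im=cv2.imread('pics/w1.png')
a=cv2.resize(im[5:115,85:215],None,fx=5,fy=5,interpolation=cv2.INTER_CUBIC)[:,:];b=cv2.resize(im[5:115,435:565],None,fx=5,fy=5,interpolation=cv2.INTER_CUBIC)
c=np.hstack([cv2.resize(a,(400,338)),cv2.resize(b,(400,338))]);cv2.imwrite('pics/w1c.png',c)
```

```text
(no output)
```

View pics/w1c.png

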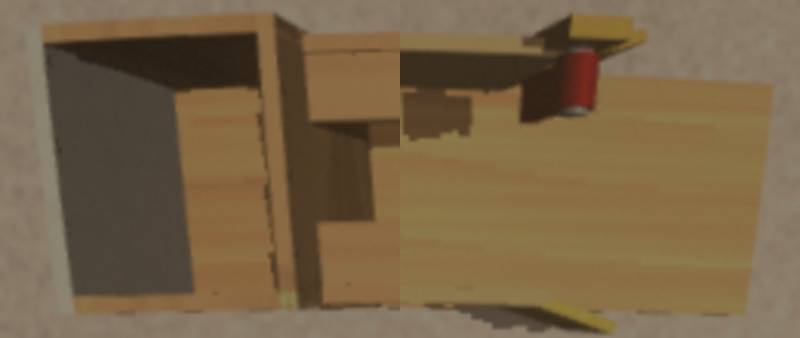

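Run:
```python
from h import *
p=arm.camera_params('wrist')
s=400/130
L=lambda a,z:onz(p,np.array(a)/s+[85,5],z)[:,:2]
R_=lambda a,z:onz(p,(np.array(a)-[400,0])/s+[435,5],z)[:,:2]
b=R_([(772,84),(747,312)],6);w=L([(40,27),(63,313)],78);wi=L([(46,45),(72,295)],78);pi=L([(258,37),(279,292)],78)
for n,q in(('board',b),('wall mid',w),('wallinner',wi),('part',pi)):print(n,q.round(1).tolist(),'mid',q.mean(0).round(1),np.linalg.norm(q[1]-q[0]).round(1))
m=w.mean(0)-b.mean(0);yaw=np.arctan2(m[1],m[0]);d=m/np.linalg.norm(m);print(np.linalg.norm(m),yaw)
mouth=b.mean(0)+100*d;print('mouth',mouth,'apron',mouth-65*d)
print('catch tip',R_([(575,112)],30), 'expected',mouth+ -25.5*np.array([-d[1],d[0]]))
im=cv2.imread('pics/w1.png');hsv=cv2.cvtColor(im,cv2.COLOR_BGR2HSV)
# boxes: orange mask
m=cv2.inRange(hsv,(4,110,60),(16,255,255));m[:150]=0
n,l,st,ce=cv2.connectedComponentsWithStats(m)
for i in range(1,n):
  if st[i,4]>60:print(st[i],ce[i].round(1))
cv2.imwrite('pics/boxcrop.png',cv2.resize(im[180:280,0:640],(800,125*2)))
```

```text
board [[652.0, -266.2], [573.5, -260.2]] mid [ 612.8 -263.2] 78.7
wall mid [[694.4, 175.4], [616.7, 186.5]] mid [655.5 180.9] 78.5
wallinner [[689.4, 174.6], [621.4, 182.5]] mid [655.4 178.5] 68.5
part [[682.6, 113.3], [614.7, 120.2]] mid [648.7 116.8] 68.3
446.20236973480775 1.4748623061294317
mouth [ 622.36610669 -163.67420061] apron [ 616.13995584 -228.37532151]
catch tip [[ 643.37866667 -181.71626041]] expected [ 647.74885412 -166.11676748]
[576 195  62  56 518] [597.9 212.9]
[ 162  213   88   62 1413] [219.6 241.2]
[349 218  68  54 928] [380.  238.2]
[140 272  33  23 253] [153.8 280.1]
[503 284  45  19 518] [527.3 292.8]
[  0 358   8  20  67] [  2.  368.2]
```

The arm was still settling in that shot; I'll take one at rest above the mouth and save the parameters with it.

Call:
servo_tool:
  rows:
    - [[85,60,105,0,0,0,0],[85,60,105,0,0,0,0],[85,60,105,0,0,0,0],[85,60,105,0,0,0,0],[85,60,105,0,0,0,0],[85,60,105,0,0,0,0],[85,60,105,0,0,0,0]]

```text
clock: 2.33
position: [580.3, -103.8, 234.9]
ee_rot: [0.999, -0.045, 0.0, -0.0]
contact_force: [-0.3, -0.8, -0.2]
gripper_width: 85.0
grasp_force: 0.0
```

```bash
cat >> h.py <<'E'
import pickle
def look(n,cam='wrist'):
    im,p=grab(cam,n+'.png');pickle.dump(p,open('pics/'+n+'.pkl','wb'));return im,p
E
python3 - <<'E'
from h import *
im,p=look('w2');print(arm.read_state()['position'],np.abs(arm.read_state()['joint_vel']).max())
for n,q in (('board',[612,-258,6]),('catch',[645,-160,30]),('mouth',[621,-160,6])):print(n,proj(p,q))
E
```

```text
[ 580.28303318 -103.93519534  234.85395508] 0.006561154665023188
board [[458.73581046 122.76358878]]
catch [[372.66191004  99.25994687]]
mouth [[370.76591207 121.82165264]]
```

View pics/w2.png

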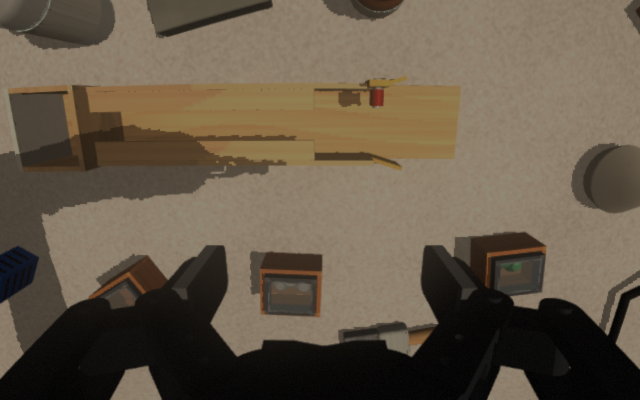

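Board rear corners are at (460,86) and (454,158), the white wall's outer top corners at (10,90) and (22,171), the catch tip at (378,104), the lip front edge at column 315.

Run:
```python
from h import *
p=pickle.load(open('pics/w2.pkl','rb'))
b=onz(p,[(460,86),(454,158)],6)[:,:2];w=onz(p,[(10.5,90),(23,171)],78)[:,:2]
print(b,w,np.linalg.norm(b[0]-b[1]),np.linalg.norm(w[0]-w[1]))
m=w.mean(0)-b.mean(0);d=m/np.linalg.norm(m);yaw=np.arctan2(m[1],m[0]);print(np.linalg.norm(m),yaw)
print('mouth',b.mean(0)+100*d,'rim',w.mean(0)-2.5*d)
lips=onz(p,[(315,90),(315,152)],58)[:,:2];print('lips-58',lips-58*d)
print('tip',onz(p,[(378,105)],30))
```

```text
[[ 651.45661914 -259.27102186]
 [ 572.68664146 -252.89808143]] [[690.08621791 179.14627096]
 [613.47732493 189.62216967]] 79.0273607862546 77.32183998017044
442.255168851932 1.4808851230651026
mouth [ 621.05064149 -156.48848064] rim [651.55729614 181.89431854]
lips-58 [[ 652.88124288 -161.07850209]
 [ 595.45590321 -155.5387794 ]]
tip [[ 638.87379693 -165.10941792   30.        ]]
```

Run:
```python
from h import *
p=arm.camera_params('top')
Q={'A':[(418,254),(491,254),(492,319),(417,319)],'B':[(694,228),(757,217),(768,276),(703,288)],'C':[(190,305),(256,266),(289,317),(222,357)]}
for k,v in Q.items():
    w=onz(p,np.array(v)/2.85+[180,145],44)[:,:2];e=np.roll(w,-1,0)-w;L=np.linalg.norm(e,axis=1)
    i=0 if L[0]+L[2]>L[1]+L[3] else 1
    a=e[i]-e[i+2];print(k,w.mean(0).round(1),L.round(1),'long yaw',np.arctan2(a[1],a[0]).round(3))
w=pickle.load(open('pics/w2.pkl','rb'))
q=onz(w,[(262,270),(322,270),(321,316),(261,315)],44)[:,:2];print('A wrist',q.mean(0),q)
c=onz(p,np.array([(46,276)])/2.85+[180,145],113);print('tab top?',c)
```

```text
A [439.7 -53.4] [68.4 60.5 69.5 60.5] long yaw -1.69
B [ 439.9 -316.8] [62.3 56.7 63.8 57. ] long yaw -1.52
C [440.3 148. ] [70.9 57.  71.5 57. ] long yaw -1.147
A wrist [439.65538434 -54.52969452] [[472.25981005 -25.18448775]
 [466.45561222 -92.18359648]
 [406.31134927 -85.47976016]
 [413.59476582 -15.27093367]]
tab top? [[484.37570277 305.11838529 113.        ]]
```

```bash
sed -i 's/for k in (0,np.pi)/for k in (0,)/' h.py
python3 - <<'E'
from h import *
# above box A, closed, ready to press
plan([440,-54,110],np.pi-0.12)
E
```

```text
shift [-144.3  -37.   124.8] turn [-0.  -0.   1.6] rows 9.0 yaw+pi j6 1.38
```

Call:
servo_tool:
  rows:
    - [[0,-144,-37,30,0,0,1.6],[0,-144,-37,30,0,0,1.6],[0,-144,-37,30,0,0,1.6],[0,-144,-37,60,0,0,1.6],[0,-144,-37,90,0,0,1.6],[0,-144,-37,125,0,0,1.6],[0,-144,-37,125,0,0,1.6],[0,-144,-37,125,0,0,1.6],[0,-144,-37,125,0,0,1.6],[0,-144,-37,125,0,0,1.6]]

```text
clock: 3.62
position: [440.5, -54.4, 109.8]
ee_rot: [-0.664, 0.748, -0.0, 0.0]
contact_force: [0.0, -0.1, 0.7]
gripper_width: 0.1
grasp_force: 0.0
```

Run:
```python
from h import *
im,p=look('w3');plan([440,-54,42],np.pi-0.12)
c=np.array([[35,30],[35,-30],[-35,-30],[-35,30]]);a=1.45;R=np.array([[np.cos(a),-np.sin(a)],[np.sin(a),np.cos(a)]])
print(proj(p,np.c_[c@R.T+[440,-54],np.full(4,44)]).round(0).tolist())
```

```text
shift [-0.3  0.5 67.8] turn [-0.     0.     0.001] rows 2.0 yaw+pi j6 -0.36
[[366.0, 259.0], [279.0, 258.0], [275.0, 158.0], [370.0, 158.0]]
```

View pics/w3.png

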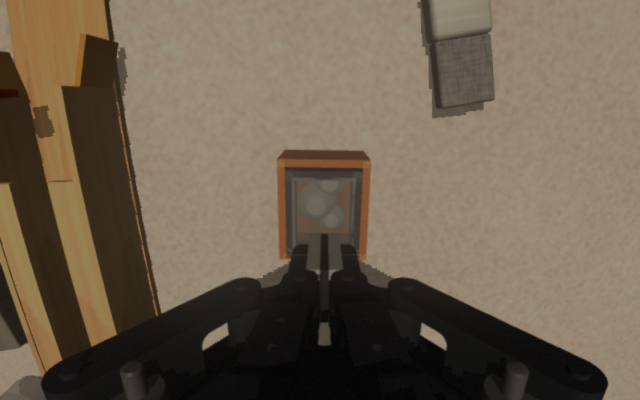

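View shows the white-carving box with rim corners at (279,159), (370,159), (366,258), matching the prediction within 1 px. Press.

Call:
servo_tool:
  rows:
    - [[0,0,0,35,0,0,0],[0,0,0,52,0,0,0],[0,0,0,55,0,0,0],[0,0,0,58,0,0,0],[0,0,0,61,0,0,0],[0,0,0,63,0,0,0],[0,0,0,65,0,0,0],[0,0,0,66,0,0,0],[0,0,0,67,0,0,0],[0,0,0,67,0,0,0]]

```text
clock: 4.92
position: [441.1, -54.4, 44.0]
ee_rot: [-0.663, 0.748, -0.001, 0.001]
contact_force: [-3.4, 0.9, 16.7]
gripper_width: 0.1
grasp_force: 8.2
```

Call:
servo_tool:
  rows:
    - [[85,0,0,-20,0,0,0],[85,0,0,-40,0,0,0],[85,0,0,-40,0,0,0],[85,0,0,-40,0,0,0],[85,0,0,-40,0,0,0],[85,0,0,-40,0,0,0],[85,0,0,-40,0,0,0],[85,0,0,-15,0,0,0],[85,0,0,10,0,0,0],[85,0,0,10,0,0,0]]

```text
clock: 6.18
position: [439.0, -54.9, 31.2]
ee_rot: [-0.663, 0.749, 0.001, -0.002]
contact_force: [-0.0, 1.2, 0.5]
gripper_width: 84.9
grasp_force: 0.0
```

Call:
servo_tool:
  rows:
    - [[85,0,0,24,0,0,0],[85,0,0,24,0,0,0],[50,0,0,24,0,0,0],[50,0,0,24,0,0,0],[50,0,0,24,0,0,0],[50,0,0,24,0,0,0],[50,0,0,24,0,0,0],[50,0,0,24,0,0,0]]

```text
clock: 7.18
position: [441.5, -54.3, 10.0]
ee_rot: [-0.663, 0.748, -0.001, 0.001]
contact_force: [-0.1, 0.3, 6.8]
gripper_width: 58.9
grasp_force: 65.8
```

Run:
```python
from h import *
s=arm.read_state();print(s['clock'],s['position'],s['gripper_width'],s['grasp_force'],s['contact_force'])
d=np.array([np.cos(1.48),np.sin(1.48)]);ap=np.array([621,-158])-66*d
plan([*ap,s['position'][2]+8],1.48+np.pi/2)
```

```text
7.175 [441.45219293 -54.33921131   9.98737931] 58.94688631643244 65.8065927028656 [-0.08467847  0.30437876  6.811465  ]
shift [ 147.3 -192.7   -7.6] turn [-0.003  0.001 -0.03 ] rows 4.0 yaw+pi j6 -0.37
```

Call:
servo_tool:
  rows:
    - [[50,0,0,-30,0,0,0],[50,0,0,-60,0,0,0],[50,35,-45,-60,0,0,-0.03],[50,70,-90,-60,0,0,-0.03],[50,105,-140,-60,0,0,-0.03],[50,147,-193,-60,0,0,-0.03],[50,147,-193,-60,0,0,-0.03],[50,147,-193,-60,0,0,-0.03],[50,147,-193,-60,0,0,-0.03]]

```text
clock: 8.3
position: [612.8, -222.7, 68.3]
ee_rot: [-0.674, 0.738, 0.001, -0.0]
contact_force: [-0.2, 1.0, -3.3]
gripper_width: 59.1
grasp_force: 71.5
```

Run:
```python
from h import *
s=arm.read_state();print(s['clock'],s['position'],s['gripper_width'],s['grasp_force'],s['contact_force'])
d=np.array([np.cos(1.48),np.sin(1.48)]);ap=np.array([621,-158])-66*d
plan([*ap,17.5],1.48+np.pi/2); look('w4')
```

```text
8.3 [ 612.76790391 -222.74133064   68.28031608] 59.07770969232087 71.48387789726257 [-0.2132863   1.04773941 -3.34845089]
shift [ 0.8 -2.4 50.8] turn [0.002 0.    0.   ] rows 1.0 yaw+pi j6 0.01
```

View pics/w4.png

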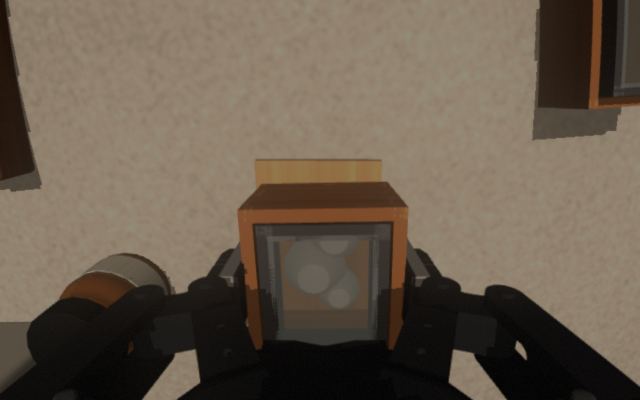

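Run:
```python
from h import *
p=pickle.load(open('pics/w4.pkl','rb'));print(onz(p,[(256,160),(381,160)],6).round(1).tolist())
p=arm.camera_params('top');print('jar',onz(p,[(367,125)],70),'stone',onz(p,[(474,193)],40))
```

```text
[[650.4, -260.1, 6.0], [572.7, -253.0, 6.0]]
jar [[ 758.38145251 -170.57366831   70.        ]] stone [[ 538.22271406 -444.2170668    40.        ]]
```

Call:
servo_tool:
  rows:
    - [[50,1,-2,25,0,0,0],[50,1,-2,45,0,0,0],[50,1,-2,50,0,0,0],[50,1,-2,50,0,0,0],[70,1,-2,50,0,0,0],[78,1,-2,50,0,0,0],[85,1,-2,50,0,0,0],[85,1,-2,50,0,0,0],[85,1,-2,20,0,0,0],[85,1,-2,-5,0,0,0]]

```text
clock: 9.6
position: [616.2, -225.1, 74.3]
ee_rot: [-0.674, 0.739, -0.0, -0.0]
contact_force: [1.0, -0.5, 0.5]
gripper_width: 84.7
grasp_force: 0.0
```

```bash
cat >> h.py <<'E'
M=np.array([621.,-157.5]);YAW=1.48
D_=np.array([np.cos(YAW),np.sin(YAW)]);N_=np.array([-D_[1],D_[0]])
def lane(x,y): return M+x*D_+y*N_
def tolane(P): v=np.array(P)[:2]-M; return (v@D_).round(1),(v@N_).round(1)
E
python3 - <<'E'
from h import *
plan([*lane(-128,4),26],YAW+np.pi/2)
E
```

```text
shift [60.2  5.3 48.4] turn [ 0. -0. -0.] rows 2.0 yaw+pi j6 0.01
```

Call:
servo_tool:
  rows:
    - [[85,0,0,-20,0,0,0],[0,30,5,-20,0,0,0],[0,60,5,-20,0,0,0],[0,60,5,-20,0,0,0],[0,60,5,-20,0,0,0],[0,60,5,-20,0,0,0],[0,60,5,-20,0,0,0],[0,60,5,10,0,0,0],[0,60,5,49,0,0,0],[0,60,5,49,0,0,0]]

```text
clock: 10.85
position: [603.2, -283.1, 21.3]
ee_rot: [-0.674, 0.738, 0.003, -0.002]
contact_force: [0.1, 0.0, 1.2]
gripper_width: -0.0
grasp_force: 0.0
```

Call:
servo_tool:
  rows:
    - [[0,-10,0,0,0,0,0],[0,-20,0,0,0,0,0],[0,-30,0,0,0,0,0],[0,-40,0,0,0,0,0],[0,-50,0,0,0,0,0],[0,-60,0,0,0,0,0],[0,-70,0,0,0,0,0],[0,-80,0,0,0,0,0],[0,-90,0,0,0,0,0],[0,-95,0,0,0,0,0]]

```text
clock: 12.1
position: [614.3, -188.8, 24.4]
ee_rot: [-0.674, 0.738, 0.0, -0.0]
contact_force: [-0.3, -2.5, 3.0]
gripper_width: -0.2
grasp_force: 1.5
```

Run:
```python
from h import *
s=arm.read_state();print(tolane(s['position']),s['position'],s['contact_force']);look('w5');plan([*lane(34,4),26],YAW+np.pi/2)
```

```text
(np.float64(-31.8), np.float64(3.9)) [ 614.25080388 -188.797621     24.43986559] [-0.29077582 -2.53372114  2.96646942]
shift [-65.4   0.   -1.6] turn [0. 0. 0.] rows 2.0 yaw+pi j6 -0.04
```

View pics/w5.png

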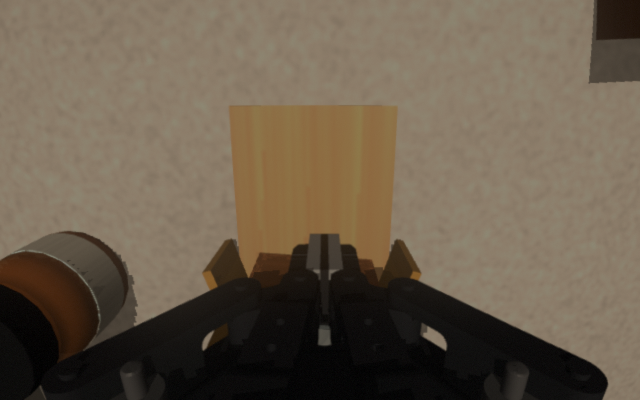

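The box is square in the guides (rear face at row ~255, columns 255–378). I'll raise the fingers slightly for catch clearance and continue.

Call:
servo_tool:
  rows:
    - [[0,4,0,0,0,0,0],[0,4,0,-9,0,0,0],[0,-4,0,-9,0,0,0],[0,-12,0,-9,0,0,0],[0,-20,0,-9,0,0,0],[0,-28,0,-9,0,0,0],[0,-36,0,-9,0,0,0],[0,-44,0,-9,0,0,0],[0,-44,0,-9,0,0,0]]

```text
clock: 13.28
position: [618.1, -144.5, 33.1]
ee_rot: [-0.674, 0.738, 0.001, 0.0]
contact_force: [0.8, -0.3, 0.1]
gripper_width: 0.2
grasp_force: 0.0
```

Call:
servo_tool:
  rows:
    - [[0,-6,0,0,0,0,0],[0,-12,0,0,0,0,0],[0,-18,0,0,0,0,0],[0,-22,0,0,0,0,0],[0,-22,0,0,0,0,0]]

```text
clock: 13.9
position: [620.5, -123.3, 33.6]
ee_rot: [-0.674, 0.738, -0.0, 0.0]
contact_force: [0.2, 0.6, 0.2]
gripper_width: -0.2
grasp_force: 0.0
```

Run:
```python
from h import *
s=arm.read_state();print(tolane(s['position']),s['position'],s['contact_force'],s['clock'])
```

```text
(np.float64(34.0), np.float64(3.6)) [ 620.54545855 -123.30604725   33.63555042] [0.17647952 0.56827611 0.18316249] 13.9
```

Call:
servo_tool:
  rows:
    - [[0,30,0,0,0,0,0],[0,60,0,0,0,0,0],[0,90,0,-20,0,0,0],[0,110,0,-70,0,0,0],[0,110,0,-120,0,0,0],[0,110,0,-120,0,0,0],[0,110,0,-120,0,0,0]]

```text
clock: 14.78
position: [610.0, -233.1, 153.4]
ee_rot: [-0.674, 0.739, 0.0, 0.0]
contact_force: [0.3, -0.5, -0.0]
gripper_width: -0.0
grasp_force: 0.0
```

Run:
```python
from h import *
im,p=look('w6');plan([440,-314,115],-1.51+np.pi/2+np.pi)
im,_=look('t1','top');a=cv2.imread('pics/w6.png');b=cv2.imread('pics/t1.png')
cv2.imwrite('pics/c6.png',np.vstack([cv2.resize(a[200:],(800,250)),cv2.resize(b[140:300,180:500],(700,350))[:, :].copy() if 0 else cv2.copyMakeBorder(cv2.resize(b[140:300,180:500],(700,350)),0,0,0,100,0)]))
```

```text
shift [ 96.1 161.4  37.7] turn [ 0.002  0.001 -0.152] rows 4.0 yaw+pi j6 0.03
```

View pics/c6.png

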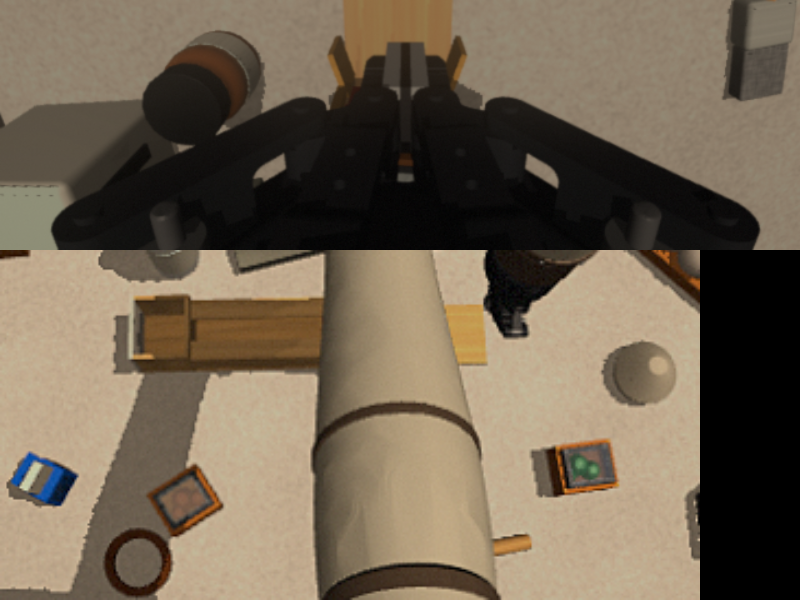

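White box is in past the guides; the green box (top crop 585,465) and red-brown box (185,500) are unmoved. Go above the green one.

Call:
servo_tool:
  rows:
    - [[0,96,161,38,0,0,-0.152],[0,96,161,38,0,0,-0.152],[0,96,161,38,0,0,-0.152],[0,96,161,38,0,0,-0.152],[0,96,161,38,0,0,-0.152],[0,96,161,38,0,0,-0.152],[0,96,161,38,0,0,-0.152]]

```text
clock: 15.75
position: [442.4, -314.0, 115.5]
ee_rot: [0.729, -0.685, 0.0, -0.0]
contact_force: [0.1, 0.2, -0.4]
gripper_width: 0.5
grasp_force: 0.0
```

```bash
cat >> h.py <<'E'
def boxrim(im,p,guess):
    hsv=cv2.cvtColor(im,cv2.COLOR_RGB2HSV);m=cv2.inRange(hsv,(4,110,60),(16,255,255));m=cv2.morphologyEx(m,cv2.MORPH_CLOSE,np.ones((5,5),np.uint8))
    n,l,st,ce=cv2.connectedComponentsWithStats(m)
    for i in range(1,n):
        if st[i,4]<150: continue
        q=onz(p,[ce[i]],44)[0]
        if np.hypot(*(q[:2]-guess))<60:
            c=max(cv2.findContours((l==i).astype(np.uint8),cv2.RETR_EXTERNAL,cv2.CHAIN_APPROX_NONE)[0],key=len).reshape(-1,2)
            w=onz(p,c,44)[:,:2].astype(np.float32);print(st[i],cv2.minAreaRect(w))
E
python3 - <<'E'
from h import *
im,p=look('w7');g=np.array([440,-314]);boxrim(im,p,g)
c=np.array([[35,30],[35,-30],[-35,-30],[-35,30]]);a=-1.51;R=np.array([[np.cos(a),-np.sin(a)],[np.sin(a),np.cos(a)]])
print(proj(p,np.c_[c@R.T+g,np.full(4,44)]).round(0).tolist())
E
```

```text
[ 309  104   99  111 2704] ((421.7910461425781, -346.26702880859375), (59.94868850708008, 70.2592544555664), 0.5577225089073181)
[[279.0, 156.0], [372.0, 156.0], [367.0, 254.0], [283.0, 254.0]]
```

View pics/w7.png

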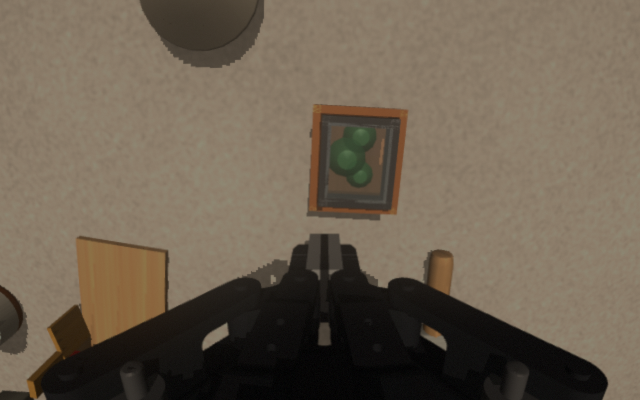

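The green box has just been knocked: rim now at (313,104), (407,110), (397,214), (309,212), a 70 x 60 mm fit at (422,-346). Press there.

Run:
```python
from h import *
plan([422,-346,60],np.pi+0.01)
```

```text
shift [30.7 22.2 55.5] turn [-0.    -0.     0.052] rows 2.0 yaw+pi j6 0.38
```

Call:
servo_tool:
  rows:
    - [[0,31,22,0,0,0,0.052],[0,31,22,20,0,0,0.052],[0,31,22,55,0,0,0.052],[0,31,22,59,0,0,0.052],[0,31,22,62,0,0,0.052],[0,31,22,65,0,0,0.052],[0,31,22,68,0,0,0.052],[0,31,22,70,0,0,0.052],[0,31,22,72,0,0,0.052],[0,31,22,72.5,0,0,0.052]]

```text
clock: 17.05
position: [422.3, -347.1, 44.1]
ee_rot: [0.711, -0.704, 0.001, -0.0]
contact_force: [1.0, 3.6, 11.0]
gripper_width: 0.0
grasp_force: 5.4
```

Call:
servo_tool:
  rows:
    - [[85,0,0,-20,0,0,0],[85,0,0,-40,0,0,0],[85,0,0,-40,0,0,0],[85,0,0,-40,0,0,0],[85,0,0,-40,0,0,0],[85,0,0,-40,0,0,0],[85,0,0,-40,0,0,0],[85,0,0,-15,0,0,0],[85,0,0,10,0,0,0],[85,0,0,10,0,0,0]]

```text
clock: 18.3
position: [419.8, -346.1, 31.4]
ee_rot: [0.71, -0.704, -0.002, 0.001]
contact_force: [-0.1, -0.1, 0.6]
gripper_width: 84.8
grasp_force: 0.0
```

Call:
servo_tool:
  rows:
    - [[85,0,0,24,0,0,0],[85,0,0,24,0,0,0],[50,0,0,24,0,0,0],[50,0,0,24,0,0,0],[50,0,0,24,0,0,0],[50,0,0,24,0,0,0],[50,0,0,24,0,0,0],[50,0,0,24,0,0,0]]

```text
clock: 19.3
position: [422.5, -347.3, 10.8]
ee_rot: [0.711, -0.704, 0.002, -0.0]
contact_force: [1.1, 1.1, 6.1]
gripper_width: 59.6
grasp_force: 66.8
```

Run:
```python
from h import *
s=arm.read_state();print(s['clock'],s['position'],s['gripper_width'],s['grasp_force'],s['contact_force'])
plan([*lane(-66,0),70],1.48+np.pi/2)
```

```text
19.3 [ 422.52102338 -347.27497382   10.77432614] 59.555295213849 66.76076173782349 [1.13880527 1.13349927 6.10200156]
shift [-122.1 -193.9  -58.9] turn [-0.003 -0.002  0.101] rows 4.0 yaw+pi j6 0.4
```

Call:
servo_tool:
  rows:
    - [[50,0,0,-30,0,0,0],[50,0,0,-60,0,0,0],[50,-30,-45,-60,0,0,0.101],[50,-60,-90,-60,0,0,0.101],[50,-90,-140,-60,0,0,0.101],[50,-122,-194,-60,0,0,0.101],[50,-122,-194,-60,0,0,0.101],[50,-122,-194,-60,0,0,0.101],[50,-122,-194,-60,0,0,0.101]]

```text
clock: 20.42
position: [612.4, -223.6, 68.7]
ee_rot: [-0.673, 0.739, 0.001, -0.001]
contact_force: [0.2, 0.2, -3.0]
gripper_width: 59.0
grasp_force: 66.5
```

Run:
```python
from h import *
s=arm.read_state();print(s['clock'],s['position'],s['gripper_width'],s['grasp_force'],s['contact_force'])
plan([*lane(-66,0),18],1.48+np.pi/2)
```

```text
20.425 [ 612.40249457 -223.59593442   68.65318329] 59.00017997110678 66.47790312767029 [ 0.22318517  0.2418295  -2.9808451 ]
shift [-0.6 -2.7 50.6] turn [ 0.002  0.    -0.003] rows 1.0 yaw+pi j6 0.01
```

Call:
servo_tool:
  rows:
    - [[50,0,-2,25,0,0,0],[50,0,-2,45,0,0,0],[50,0,-2,50,0,0,0],[50,0,-2,50,0,0,0],[70,0,-2,50,0,0,0],[78,0,-2,50,0,0,0],[85,0,-2,50,0,0,0],[85,0,-2,50,0,0,0],[85,0,-2,20,0,0,0],[85,0,-2,-25,0,0,0]]

```text
clock: 21.68
position: [614.9, -222.9, 93.2]
ee_rot: [-0.674, 0.739, 0.002, -0.001]
contact_force: [0.2, 0.2, -0.3]
gripper_width: 85.1
grasp_force: 0.0
```

Call:
servo_tool:
  rows:
    - [[0,30,5,0,0,0,0],[0,60,5,0,0,0,0],[0,60,5,0,0,0,0],[0,60,5,0,0,0,0],[0,60,5,0,0,0,0],[0,60,5,0,0,0,0],[0,60,5,30,0,0,0],[0,60,5,62,0,0,0],[0,60,5,62,0,0,0]]

```text
clock: 22.8
position: [603.6, -281.5, 29.4]
ee_rot: [-0.674, 0.739, 0.003, -0.002]
contact_force: [-0.0, -0.7, -0.4]
gripper_width: 0.0
grasp_force: 0.0
```

Run:
```python
from h import *
s=arm.read_state();print(tolane(s['position']),s['position'],s['contact_force'],s['clock']);plan([*lane(34,4),33],YAW+np.pi/2)
```

```text
(np.float64(-125.1), np.float64(6.1)) [ 603.61633437 -281.48860514   29.35259981] [-0.04671987 -0.72573338 -0.36934612] 22.8
shift [-159.1   -1.9   -3.5] turn [ 0.006  0.001 -0.001] rows 3.0 yaw+pi j6 0.1
```

Call:
servo_tool:
  rows:
    - [[0,-8,-2,-2,0,0,0],[0,-17,-2,-2,0,0,0],[0,-26,-2,-2,0,0,0],[0,-35,-2,-2,0,0,0],[0,-44,-2,-2,0,0,0],[0,-53,-2,-2,0,0,0],[0,-62,-2,-2,0,0,0],[0,-71,-2,-2,0,0,0],[0,-80,-2,-2,0,0,0],[0,-89,-2,-2,0,0,0]]

```text
clock: 24.05
position: [615.6, -193.4, 34.0]
ee_rot: [-0.674, 0.739, 0.0, -0.0]
contact_force: [-0.6, -3.6, 2.6]
gripper_width: -0.4
grasp_force: 1.7
```

Call:
servo_tool:
  rows:
    - [[0,-8,0,0,0,0,0],[0,-16,0,0,0,0,0],[0,-24,0,0,0,0,0],[0,-32,0,0,0,0,0],[0,-40,0,0,0,0,0],[0,-48,0,0,0,0,0],[0,-56,0,0,0,0,0],[0,-63,0,0,0,0,0],[0,-69,0,0,0,0,0],[0,-69,0,0,0,0,0]]

```text
clock: 25.3
position: [622.1, -124.2, 33.8]
ee_rot: [-0.674, 0.739, 0.0, 0.0]
contact_force: [0.0, 0.8, 0.1]
gripper_width: -0.1
grasp_force: 0.0
```

Run:
```python
from h import *
s=arm.read_state();print(tolane(s['position']),s['position'],s['contact_force'],s['clock'])
```

```text
(np.float64(33.3), np.float64(1.9)) [ 622.08211081 -124.15260395   33.84006617] [0.02380712 0.7531954  0.1184029 ] 25.3
```

Call:
servo_tool:
  rows:
    - [[0,30,0,0,0,0,0],[0,60,0,0,0,0,0],[0,90,0,-20,0,0,0],[0,110,0,-70,0,0,0],[0,110,0,-120,0,0,0],[0,110,0,-130,0,0,0],[0,110,0,-130,0,0,0]]

```text
clock: 26.18
position: [612.1, -234.1, 164.3]
ee_rot: [-0.674, 0.739, -0.0, 0.001]
contact_force: [0.3, -0.4, -0.0]
gripper_width: 0.3
grasp_force: 0.0
```

Run:
```python
from h import *
im,p=look('t2','top');boxrim(im,p,np.array([440,148]));plan([440,148,130],3.566)
```

```text
[247 238  35  33 428] ((439.5605773925781, 149.65286254882812), (63.6240348815918, 75.0952377319336), 26.36341094970703)
shift [-364.6  205.7   33.7] turn [ 0.001  0.002 -0.516] rows 7.0 yaw+pi j6 0.03
```

Call:
servo_tool:
  rows:
    - [[0,-365,206,0,0,0,-0.53],[0,-365,206,0,0,0,-0.53],[0,-365,206,0,0,0,-0.53],[0,-365,206,0,0,0,-0.53],[0,-365,206,15,0,0,-0.53],[0,-365,206,34,0,0,-0.53],[0,-365,206,34,0,0,-0.53],[0,-365,206,34,0,0,-0.53],[0,-365,206,34,0,0,-0.53],[0,-365,206,34,0,0,-0.53]]

```text
clock: 27.48
position: [440.5, 146.7, 129.7]
ee_rot: [0.843, -0.537, -0.0, 0.0]
contact_force: [-0.0, -0.7, 0.1]
gripper_width: -0.0
grasp_force: 0.0
```

Run:
```python
from h import *
im,p=look('w8');g=np.array([440,148]);boxrim(im,p,g)
c=np.array([[35,30],[35,-30],[-35,-30],[-35,30]]);a=-1.13;R=np.array([[np.cos(a),-np.sin(a)],[np.sin(a),np.cos(a)]])
print(proj(p,np.c_[c@R.T+g,np.full(4,44)]).round(0).tolist())
plan([440,148,60],3.596)
im,p=look('t3','top');cv2.imwrite('pics/t3c.png',cv2.resize(im[140:300,180:450,::-1],None,fx=2.9,fy=2.9,interpolation=cv2.INTER_CUBIC))
```

```text
[ 277  147  126  131 3122] ((421.4552917480469, 151.46539306640625), (91.17575073242188, 101.53888702392578), 26.461788177490234)
[[278.0, 154.0], [365.0, 153.0], [362.0, 246.0], [282.0, 247.0]]
shift [-1.5  0.  69.9] turn [ 0.    -0.    -0.018] rows 2.0 yaw+pi j6 -0.24
```

View pics/t3c.png

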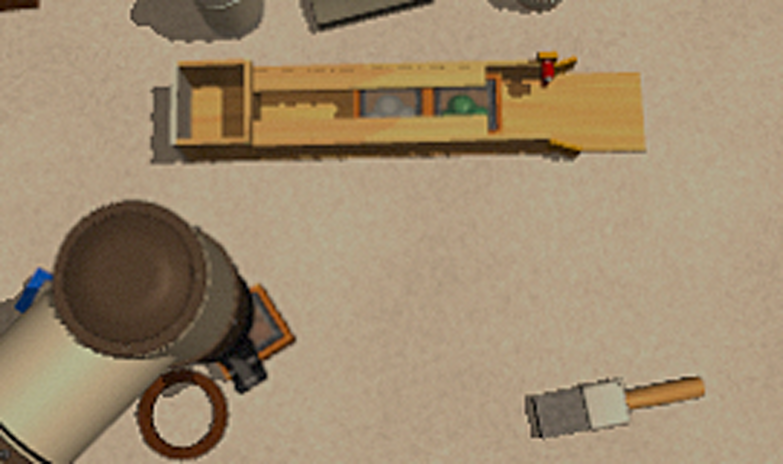

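Both boxes sit in the lane (centres near crop 392 and 463) with the catch hanging closed; the red-brown box matches its prediction (left 277, top 147 incl. side face). Press it.

Call:
servo_tool:
  rows:
    - [[0,-1.5,0,40,0,0,-0.018],[0,-1.5,0,70,0,0,-0.018],[0,-1.5,0,73,0,0,-0.018],[0,-1.5,0,76,0,0,-0.018],[0,-1.5,0,79,0,0,-0.018],[0,-1.5,0,82,0,0,-0.018],[0,-1.5,0,84,0,0,-0.018],[0,-1.5,0,86,0,0,-0.018],[0,-1.5,0,87,0,0,-0.018],[0,-1.5,0,87,0,0,-0.018]]

```text
clock: 28.82
position: [440.5, 149.3, 44.1]
ee_rot: [0.849, -0.529, 0.001, -0.001]
contact_force: [-0.4, -1.2, 10.5]
gripper_width: 0.4
grasp_force: 5.2
```

Call:
servo_tool:
  rows:
    - [[85,0,0,-20,0,0,0],[85,0,0,-40,0,0,0],[85,0,0,-40,0,0,0],[85,0,0,-40,0,0,0],[85,0,0,-40,0,0,0],[85,0,0,-40,0,0,0],[85,0,0,-40,0,0,0],[85,0,0,-15,0,0,0],[85,0,0,10,0,0,0],[85,0,0,10,0,0,0]]

```text
clock: 30.08
position: [438.6, 148.1, 31.7]
ee_rot: [0.849, -0.529, -0.001, 0.002]
contact_force: [0.5, 0.5, -0.0]
gripper_width: 85.1
grasp_force: 0.0
```

Call:
servo_tool:
  rows:
    - [[85,0,0,24,0,0,0],[85,0,0,24,0,0,0],[50,0,0,24,0,0,0],[50,0,0,24,0,0,0],[50,0,0,24,0,0,0],[50,0,0,24,0,0,0],[50,0,0,24,0,0,0],[50,0,0,24,0,0,0]]

```text
clock: 31.08
position: [440.8, 149.7, 10.6]
ee_rot: [0.849, -0.529, 0.001, -0.001]
contact_force: [-0.8, -0.8, 5.8]
gripper_width: 59.1
grasp_force: 66.3
```

Run:
```python
from h import *
s=arm.read_state();print(s['clock'],s['position'],s['gripper_width'],s['grasp_force'],s['contact_force'])
plan([*lane(-66,0),70],1.48+np.pi/2)
```

```text
31.075 [440.79135909 149.65236604  10.60561547] 59.06480663149599 66.29961490631104 [-0.75220778 -0.75308075  5.77863241]
shift [411.5   7.9 -59.6] turn [-0.003  0.001  0.548] rows 7.0 yaw+pi j6 -0.22
```

Call:
servo_tool:
  rows:
    - [[50,0,0,-45,0,0,0],[50,0,0,-90,0,0,0],[50,50,1,-110,0,0,0.1],[50,100,2,-110,0,0,0.25],[50,155,3,-110,0,0,0.4],[50,210,4,-110,0,0,0.548],[50,265,5,-110,0,0,0.548],[50,320,6,-110,0,0,0.548],[50,375,8,-110,0,0,0.548],[50,411,8,-110,0,0,0.548]]

```text
clock: 32.33
position: [613.0, -225.7, 117.9]
ee_rot: [-0.673, 0.74, 0.001, -0.0]
contact_force: [0.4, 1.0, -3.0]
gripper_width: 59.1
grasp_force: 68.1
```

Call:
servo_tool:
  rows:
    - [[50,0,0,0,0,0,0],[50,0,0,0,0,0,0],[50,0,0,25,0,0,0],[50,0,0,50,0,0,0],[50,0,0,50,0,0,0]]

```text
clock: 32.95
position: [611.1, -222.0, 66.8]
ee_rot: [-0.674, 0.739, 0.003, -0.002]
contact_force: [0.4, 0.4, -3.3]
gripper_width: 58.8
grasp_force: 67.9
```

Run:
```python
from h import *
s=arm.read_state();print(s['clock'],s['position'],s['gripper_width'],s['grasp_force'],s['contact_force'])
plan([*lane(-66,0),18],1.48+np.pi/2)
```

```text
32.95 [ 611.10252191 -221.9512702    66.8323182 ] 58.83972612196611 67.937833070755 [ 0.37595269  0.38886681 -3.33064116]
shift [ 1.  -4.3 48.8] turn [ 0.006  0.001 -0.   ] rows 1.0 yaw+pi j6 0.01
```

Call:
servo_tool:
  rows:
    - [[50,1,-2,25,0,0,0],[50,1,-2,45,0,0,0],[50,1,-2,50,0,0,0],[50,1,-2,50,0,0,0],[70,1,-2,50,0,0,0],[78,1,-2,50,0,0,0],[85,1,-2,50,0,0,0],[85,1,-2,50,0,0,0],[85,1,-2,20,0,0,0],[85,1,-2,-25,0,0,0]]

```text
clock: 34.2
position: [614.3, -224.7, 93.2]
ee_rot: [-0.674, 0.739, 0.002, -0.001]
contact_force: [0.1, 0.2, 0.1]
gripper_width: 85.0
grasp_force: 0.0
```

Call:
servo_tool:
  rows:
    - [[0,30,4,0,0,0,0],[0,60,4,0,0,0,0],[0,60,4,0,0,0,0],[0,60,4,0,0,0,0],[0,60,4,0,0,0,0],[0,60,4,0,0,0,0],[0,60,4,30,0,0,0],[0,60,4,62,0,0,0],[0,60,4,62,0,0,0]]

```text
clock: 35.33
position: [604.0, -283.2, 29.3]
ee_rot: [-0.674, 0.739, 0.003, -0.002]
contact_force: [-0.2, 0.6, 0.4]
gripper_width: 0.4
grasp_force: 0.0
```

Run:
```python
from h import *
s=arm.read_state();print(tolane(s['position']),s['position'],s['contact_force'],s['clock']);plan([*lane(35,4),33],YAW+np.pi/2)
```

```text
(np.float64(-126.7), np.float64(5.6)) [ 603.96687788 -283.19004985   29.30298287] [-0.23725895  0.55611647  0.43579621] 35.325
shift [-161.7   -1.4   -3.5] turn [ 0.006  0.001 -0.001] rows 3.0 yaw+pi j6 0.11
```

Call:
servo_tool:
  rows:
    - [[0,-8,-1,-2,0,0,0],[0,-17,-1,-2,0,0,0],[0,-26,-1,-2,0,0,0],[0,-35,-1,-2,0,0,0],[0,-44,-1,-2,0,0,0],[0,-53,-1,-2,0,0,0],[0,-62,-1,-2,0,0,0],[0,-71,-1,-2,0,0,0],[0,-80,-1,-2,0,0,0],[0,-89,-1,-2,0,0,0]]

```text
clock: 36.58
position: [615.1, -195.0, 34.0]
ee_rot: [-0.674, 0.739, 0.0, -0.0]
contact_force: [0.5, -3.9, 3.2]
gripper_width: -0.2
grasp_force: 1.7
```

Call:
servo_tool:
  rows:
    - [[0,-8,0,0,0,0,0],[0,-16,0,0,0,0,0],[0,-24,0,0,0,0,0],[0,-32,0,0,0,0,0],[0,-40,0,0,0,0,0],[0,-48,0,0,0,0,0],[0,-56,0,0,0,0,0],[0,-63,0,0,0,0,0],[0,-70,0,0,0,0,0],[0,-71,0,0,0,0,0]]

```text
clock: 37.83
position: [621.1, -125.0, 34.0]
ee_rot: [-0.674, 0.739, 0.0, -0.001]
contact_force: [-0.4, -7.0, 2.5]
gripper_width: 0.0
grasp_force: 3.3
```

Run:
```python
from h import *
s=arm.read_state();print(tolane(s['position']),s['position'],s['contact_force'],s['clock'])
```

```text
(np.float64(32.3), np.float64(2.8)) [ 621.12145958 -125.04442443   34.01501952] [-0.4114225  -6.9647004   2.50790505] 37.825
```

Call:
servo_tool:
  rows:
    - [[0,-2,0,0,0,0,0],[0,-4,0,0,0,0,0],[0,-4,0,0,0,0,0],[0,30,0,0,0,0,0],[0,60,0,0,0,0,0],[0,90,0,-20,0,0,0],[0,110,0,-70,0,0,0],[0,110,0,-120,0,0,0],[0,110,0,-170,0,0,0],[0,110,0,-170,0,0,0]]

```text
clock: 39.08
position: [613.9, -233.9, 208.8]
ee_rot: [-0.674, 0.739, -0.003, 0.003]
contact_force: [0.1, -0.2, -1.1]
gripper_width: 0.2
grasp_force: 0.0
```

Run:
```python
from h import *
plan([490,350,205],YAW+np.pi/2)
```

```text
shift [-570.2  176.6    2.3] turn [-0.01  0.   -0.  ] rows 10.0 yaw+pi j6 0.03
```

Call:
servo_tool:
  rows:
    - [[85,-570,177,-15,0,0,0],[85,-570,177,-15,0,0,0],[85,-570,177,-15,0,0,0],[85,-570,177,-15,0,0,0],[85,-570,177,-15,0,0,0],[85,-570,177,-15,0,0,0],[85,-570,177,-15,0,0,0],[85,-570,177,-15,0,0,0],[85,-570,177,-15,0,0,0],[85,-570,177,-15,0,0,0]]

```text
clock: 40.33
position: [485.2, 352.5, 217.1]
ee_rot: [-0.675, 0.738, 0.001, -0.001]
contact_force: [-0.1, 0.2, -0.5]
gripper_width: 85.2
grasp_force: 0.0
```

Call:
servo_tool:
  rows:
    - [[85,-8,2,0,0,0,0],[85,-8,2,0,0,0,0],[85,-8,2,0,0,0,0],[85,-8,2,0,0,0,0]]

```text
clock: 40.83
position: [486.6, 356.4, 219.1]
ee_rot: [-0.673, 0.739, 0.0, -0.0]
contact_force: [0.3, -0.0, -0.5]
gripper_width: 84.7
grasp_force: 0.0
```

Run:
```python
from h import *
s=arm.read_state();print(s['position'],s['clock'],np.abs(s['joint_vel']).max())
im,p=look('w9');q=proj(p,[[490,305,80]])[0].astype(int);print(q)
x0,y0=max(q[0]-120,0),max(q[1]-90,0)
c=im[y0:y0+180,x0:x0+240,::-1];a=cv2.resize(c,(800,600),interpolation=cv2.INTER_CUBIC);print(x0,y0,c.shape)
im,p=look('t4','top');b=cv2.resize(im[140:200,220:420,::-1],(320,96),interpolation=cv2.INTER_CUBIC)
a[:96,480:]=b;cv2.imwrite('pics/w9c.png',a)
```

```text
[486.64003742 356.42962317 219.12127456] 40.825 0.005943157800587106
[312 124]
192 34 (180, 240, 3)
```

View pics/w9c.png

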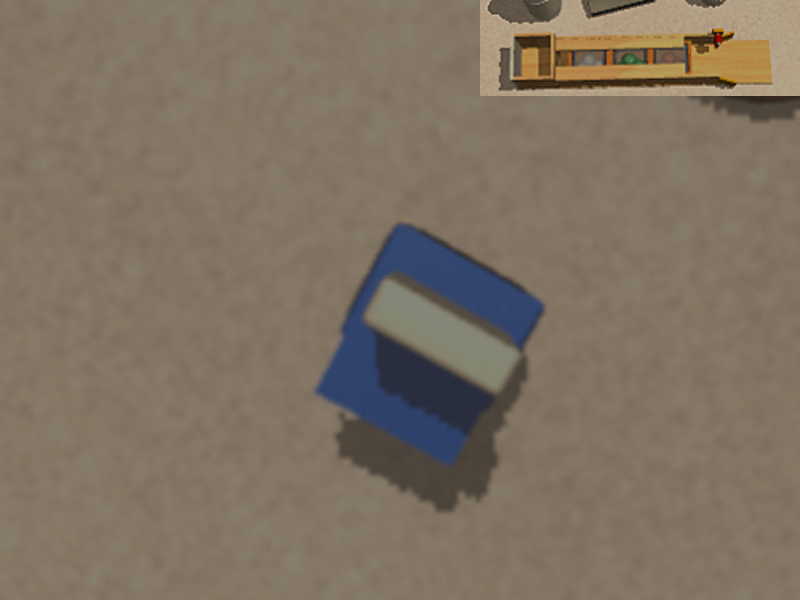

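The inset shows three boxes in the lane, catch hanging. Cassette: white tab top at crop (388,272), (520,350), (497,395), (364,320); the lip extends to the lower left (317,390)–(453,465).

Run:
```python
from h import *
p=pickle.load(open('pics/w9.pkl','rb'))
f=lambda a,z:onz(p,np.array(a)*0.3+[192,34],z)[:,:2]
t=f([(388,272),(520,350),(497,395),(364,320)],113);c=t.mean(0);e=t[1]-t[0]+t[2]-t[3]
print(t,c,'w',np.linalg.norm(t[1]-t[0]),np.linalg.norm(t[2]-t[1]))
ya=np.arctan2(e[1],e[0])  # along tab width
l=f([(317,390),(453,465)],64).mean(0)
print('lip edge-c',l-c,np.linalg.norm(l-c),'ang',np.arctan2(*(l-c)[::-1]),'tab yaw',ya,'cass x yaw',ya+np.pi/2)
for k in (np.pi/2,-np.pi/2): plan([*c,140],ya+k)
```

```text
[[490.94049737 296.57210586]
 [463.37722496 316.27371911]
 [469.30172346 325.87092297]
 [497.32374557 306.45118767]] [480.23579784 311.2919839 ] w 33.880489227798876 11.27856393226014
lip edge-c [18.02967019 28.08544237] 33.374557380844784 ang 1.0000954302906842 tab yaw 2.528315871809302 cass x yaw 4.099112198604199
shift [45.8  2.2 79.2] turn [-0.     0.    -1.051] rows 6.0 yaw+pi j6 -0.99
shift [45.8  2.2 79.2] turn [0.    0.    2.091] rows 12.0 yaw+pi j6 -0.99
```

Run:
```python
from h import *
im=cv2.imread('pics/t4.png');hsv=cv2.cvtColor(im,cv2.COLOR_BGR2HSV);m=cv2.inRange(hsv,(100,120,50),(130,255,255))
n,l,st,ce=cv2.connectedComponentsWithStats(m)
p=arm.camera_params('top')
for i in range(1,n):
  if st[i,4]>20: print(st[i],ce[i],onz(p,[ce[i]],195))
plan([480,311,150],2.528)
```

```text
[243 110  12  12 114] [248.42105263 115.07017544] [[767.9316544  135.79144225 195.        ]]
[185 233  30  24 208] [199.62980769 244.16346154] [[467.2528493  271.73968244 195.        ]]
shift [46.1  2.4 69.2] turn [0.   0.   0.52] rows 3.0 yaw+pi j6 -0.99
```

Call:
servo_tool:
  rows:
    - [[60,46,2,0,0,0,0.52],[60,46,2,30,0,0,0.52],[60,46,2,69,0,0,0.52],[60,46,2,69,0,0,0.52],[60,46,2,69,0,0,0.52],[60,46,2,69,0,0,0.52],[60,46,2,69,0,0,0.52]]

```text
clock: 41.8
position: [480.6, 312.4, 151.3]
ee_rot: [-0.462, 0.887, 0.0, 0.001]
contact_force: [-0.7, 0.4, -0.4]
gripper_width: 60.2
grasp_force: 0.0
```

Run:
```python
from h import *
im,p=look('w10');plan([480,311,77],2.528)
hsv=cv2.cvtColor(im,cv2.COLOR_RGB2HSV)
a=2.528;w=np.array([np.cos(a),np.sin(a)]);x=np.array([np.sin(a),-np.cos(a)])
c=np.array([480,311]);q=[[*(c+i*18*w+j*6*x),113] for i,j in((-1,-1),(1,-1),(1,1),(-1,1))]
print(proj(p,q).round(0).tolist(), 'x dir',x)
q=proj(p,q);cv2.polylines(im,[q.astype(int)],True,(255,0,0),1)
cv2.imwrite('pics/w10c.png',cv2.resize(im[100:400,160:480,::-1],(640,600)))
```

```text
shift [ 1.5 -0.3 74.1] turn [-0.     0.002  0.002] rows 2.0 yaw+pi j6 -1.47
[[291.0, 213.0], [353.0, 213.0], [353.0, 233.0], [291.0, 233.0]] x dir [0.57580847 0.81758462]
```

View pics/w10c.png

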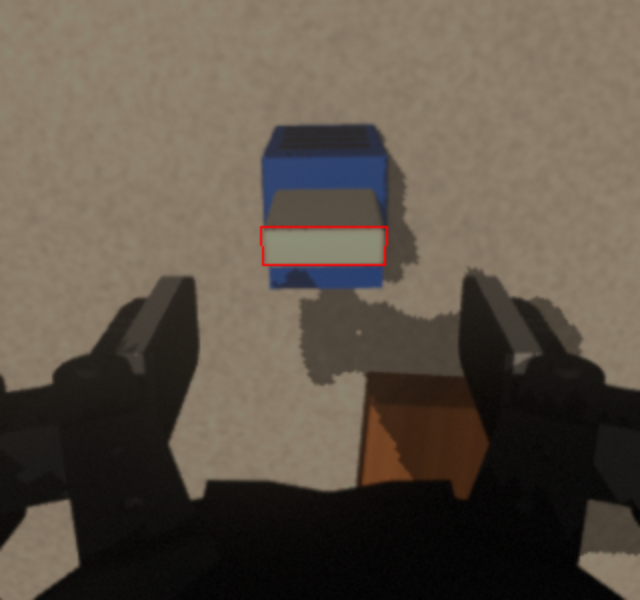

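The red outline lies on the white tab top (rows 227–265, columns 262–385 in the crop). Descend and grip.

Call:
servo_tool:
  rows:
    - [[60,1.5,0,35,0,0,0],[60,1.5,0,70,0,0,0],[60,1.5,0,74,0,0,0],[60,1.5,0,74,0,0,0],[25,1.5,0,74,0,0,0],[25,1.5,0,74,0,0,0],[25,1.5,0,74,0,0,0],[25,1.5,0,74,0,0,0],[25,1.5,0,74,0,0,0]]

```text
clock: 42.98
position: [480.2, 311.5, 77.8]
ee_rot: [-0.462, 0.887, 0.0, 0.002]
contact_force: [-0.2, 0.0, 7.8]
gripper_width: 35.4
grasp_force: 60.3
```

Run:
```python
from h import *
s=arm.read_state();print(s['position'],s['clock'],s['gripper_width'],s['grasp_force'],s['contact_force'])
print(Rn.from_quat(s['ee_rot']).apply([0,1,0]))
# refine rim: inner well edges from w2 & t4 estimates; cassette lip over rim
rim=np.array([651.5,183.]);t=rim-23*D_;print('target',t);plan([*t,200],YAW+np.pi/2)
```

```text
[480.23480322 311.5090311   77.83227566] 42.975 35.35599008858331 60.26891112327576 [-2.02177947e-01  6.81059270e-03  7.76839038e+00]
[-0.81885283  0.57400282 -0.00089604]
target [649.41455264 160.09474058]
shift [  26.5 -225.6 -122.1] turn [-0.002  0.003 -0.521] rows 5.0 yaw+pi j6 -1.47
```

Run:
```python
from h import *
rim=np.array([651.5,183.]);t=rim+67*D_+110*N_;print(t);plan([*t,168],YAW+np.pi/2)
```

```text
[548.02810594 259.69789528]
shift [  3.2 -85.3 -90.1] turn [-0.002  0.003 -0.521] rows 3.0 yaw+pi j6 -1.47
```

Call:
servo_tool:
  rows:
    - [[25,0,0,-40,0,0,0],[25,0,0,-90,0,0,0],[25,1,-30,-90,0,0,-0.15],[25,2,-60,-90,0,0,-0.3],[25,3,-85,-90,0,0,-0.45],[25,3,-85,-90,0,0,-0.521],[25,3,-85,-90,0,0,-0.521],[25,3,-85,-90,0,0,-0.521],[25,3,-85,-90,0,0,-0.521]]

```text
clock: 44.1
position: [546.8, 259.6, 166.1]
ee_rot: [-0.674, 0.739, 0.0, -0.0]
contact_force: [-0.4, 0.2, -0.6]
gripper_width: 35.2
grasp_force: 60.4
```

Run:
```python
from h import *
s=arm.read_state();print(s['position'],s['gripper_width'],np.abs(s['joint_vel']).max())
im,p=look('w11');rim=np.array([651.5,183.])
hsv=cv2.cvtColor(im,cv2.COLOR_RGB2HSV).astype(np.float32)
for y in (-30,-15,0,15,30):
    xs=np.arange(-14,14.1,1);P=np.array([[*(rim+x*D_+y*N_),78] for x in xs]);q=proj(p,P).astype(np.float32)
    S=cv2.remap(hsv,q[:,None,0],q[:,None,1],1)[:,0];print(y,q[14].round(0),'S',S[:,1].astype(int).tolist(),'V',S[:,2].astype(int).tolist())
for x in (0,):
    ys=np.arange(-50,50.1,2);P=np.array([[*(rim+x*D_+y*N_),78] for y in ys]);q=proj(p,P).astype(np.float32)
    S=cv2.remap(hsv,q[:,None,0],q[:,None,1],1)[:,0];print('across S',S[:,1].astype(int).tolist())
```

```text
[546.82665901 259.63271257 166.05736246] 35.161053644841466 0.0028557836712956334
-30 [118. 108.] S [121, 121, 127, 128, 127, 126, 125, 125, 122, 120, 120, 114, 115, 113, 119, 120, 120, 99, 61, 53, 51, 51, 52, 57, 61, 61, 60, 61, 62] V [45, 47, 47, 47, 48, 49, 49, 48, 49, 50, 51, 53, 52, 52, 52, 52, 52, 59, 115, 148, 150, 150, 150, 150, 149, 149, 150, 148, 146]
-15 [139. 107.] S [124, 124, 127, 131, 121, 128, 126, 122, 125, 125, 123, 123, 122, 119, 122, 115, 114, 86, 55, 49, 50, 50, 50, 56, 61, 62, 62, 61, 61] V [47, 48, 47, 49, 49, 49, 50, 50, 52, 54, 54, 54, 53, 53, 53, 52, 53, 73, 125, 148, 150, 150, 150, 150, 148, 147, 149, 150, 150]
0 [160. 107.] S [137, 133, 135, 135, 135, 135, 135, 135, 134, 135, 137, 133, 132, 134, 134, 132, 120, 79, 55, 50, 49, 50, 50, 56, 65, 66, 67, 64, 65] V [137, 130, 133, 138, 142, 141, 125, 123, 130, 130, 114, 118, 119, 104, 108, 114, 98, 97, 126, 149, 150, 150, 149, 116, 89, 87, 88, 86, 86]
15 [181. 106.] S [132, 131, 131, 130, 130, 131, 130, 132, 132, 131, 131, 130, 130, 131, 131, 132, 126, 87, 58, 49, 49, 50, 49, 54, 65, 67, 68, 66, 67] V [149, 149, 149, 149, 149, 149, 149, 149, 149, 149, 149, 149, 149, 149, 149, 150, 142, 110, 119, 148, 150, 150, 148, 118, 85, 81, 82, 84, 85]
30 [202. 106.] S [131, 131, 131, 131, 132, 131, 131, 132, 131, 131, 132, 133, 131, 130, 131, 132, 129, 90, 57, 49, 50, 49, 50, 54, 64, 66, 66, 66, 64] V [149, 149, 149, 150, 149, 150, 149, 149, 149, 150, 149, 150, 149, 149, 150, 149, 141, 106, 120, 149, 150, 150, 150, 120, 89, 86, 85, 86, 86]
across S [64, 65, 64, 63, 68, 120, 122, 123, 116, 124, 119, 116, 116, 119, 117, 117, 116, 121, 120, 113, 115, 120, 123, 118, 121, 134, 136, 130, 128, 131, 129, 132, 132, 129, 128, 127, 135, 140, 139, 135, 131, 133, 126, 121, 121, 112, 112, 113, 109, 108, 107]
```

Run:
```python
from h import *
rim=np.array([652.1,189.2]);t=rim-23*D_-1*N_;print(t);plan([*t,185],YAW+np.pi/2)
```

```text
[651.01043348 166.20406895]
shift [  83.6 -112.2  -18.9] turn [ 0.  0. -0.] rows 3.0 yaw+pi j6 -0.8
```

Call:
servo_tool:
  rows:
    - [[25,0,0,-19,0,0,0],[25,25,-35,-19,0,0,0],[25,55,-75,-19,0,0,0],[25,84,-112,-19,0,0,0],[25,84,-112,-19,0,0,0],[25,84,-112,-19,0,0,0],[25,84,-112,-19,0,0,0],[25,84,-112,-19,0,0,0]]

```text
clock: 45.15
position: [650.5, 166.5, 185.4]
ee_rot: [-0.675, 0.738, 0.0, 0.0]
contact_force: [-0.1, 0.1, -1.6]
gripper_width: 35.0
grasp_force: 60.7
```

Run:
```python
from h import *
s=arm.read_state();print(s['position'],s['gripper_width'],s['contact_force'])
rim=np.array([652.1,189.2]);t=rim-23*D_-1*N_;plan([*t,125],YAW+np.pi/2)
im,p=look('s1','side')
# white wall in side view vs predicted rim corners
q=proj(p,[[*(rim+a*D_+y*N_),78] for y in(-40,40) for a in(-2.5,2.5)]);print(q.round(1).tolist())
hsv=cv2.cvtColor(im,cv2.COLOR_RGB2HSV).astype(np.float32)
for y in (-25,0,25):
    xs=np.arange(-12,12.1,1);q=proj(p,[[*(rim+x*D_+y*N_),78] for x in xs]).astype(np.float32)
    S=cv2.remap(hsv,q[:,None,0],q[:,None,1],1)[:,0];print(y,S[:,1].astype(int).tolist(),S[:,2].astype(int).tolist())
```

```text
[650.49469943 166.53488151 185.44393555] 35.0005127155303 [-0.14611195  0.11782476 -1.55644535]
shift [ 0.3 -0.5 60.4] turn [-0.     0.     0.001] rows 1.0 yaw+pi j6 -0.58
[[234.0, 226.9], [232.9, 228.3], [259.9, 239.4], [258.8, 240.9]]
-25 [107, 108, 106, 105, 105, 108, 111, 110, 106, 100, 91, 82, 73, 66, 62, 58, 56, 56, 58, 59, 59, 57, 55, 53, 53] [90, 90, 89, 88, 87, 87, 87, 88, 90, 95, 109, 128, 152, 164, 156, 147, 137, 131, 124, 116, 110, 109, 108, 106, 105]
0 [123, 120, 119, 117, 115, 113, 114, 116, 117, 117, 109, 98, 85, 73, 67, 62, 58, 57, 57, 56, 56, 54, 52, 52, 54] [103, 104, 105, 104, 104, 104, 104, 104, 104, 104, 105, 108, 110, 113, 113, 114, 114, 113, 112, 111, 110, 109, 108, 107, 107]
25 [125, 127, 128, 128, 128, 127, 128, 127, 123, 117, 105, 89, 72, 56, 53, 53, 52, 52, 54, 57, 59, 58, 57, 56, 55] [120, 120, 120, 119, 118, 117, 116, 116, 119, 122, 132, 147, 164, 181, 185, 176, 169, 154, 135, 123, 114, 111, 109, 108, 108]
```

Call:
servo_tool:
  rows:
    - [[25,0,-0.5,8,0,0,0],[25,0,-0.5,16,0,0,0],[25,0,-0.5,24,0,0,0],[25,0,-0.5,32,0,0,0],[25,0,-0.5,40,0,0,0],[25,0,-0.5,48,0,0,0],[25,0,-0.5,55,0,0,0],[25,0,-0.5,60,0,0,0],[25,0,-0.5,60,0,0,0]]

```text
clock: 46.32
position: [651.4, 165.4, 124.6]
ee_rot: [-0.674, 0.739, 0.0, -0.0]
contact_force: [-0.2, 1.0, -1.9]
gripper_width: 35.5
grasp_force: 60.7
```

Run:
```python
from h import *
s=arm.read_state();print(s['position'],s['gripper_width'],s['contact_force'],s['wrist_torque'])
rim=np.array([652.1,189.2]);t=rim-23*D_-1*N_;plan([*t,125],YAW+np.pi/2)
```

```text
[651.35713952 165.43392046 124.57879601] 35.481464243571324 [-0.21447173  0.96915587 -1.85005774] [ 0.00100655  0.04348768 -0.01841706]
shift [-0.7  0.4 -0.4] turn [ 0.001 -0.    -0.   ] rows 1.0 yaw+pi j6 -0.58
```

Call:
servo_tool:
  rows:
    - [[25,-1.3,0,0,0,0,0],[25,-1.3,0,3,0,0,0],[25,-1.3,0,6,0,0,0],[25,-1.3,0,9,0,0,0],[25,-1.3,0,12,0,0,0],[25,-1.3,0,14,0,0,0],[25,-1.3,0,16,0,0,0],[25,-1.3,0,18,0,0,0],[25,-1.3,0,18,0,0,0]]

```text
clock: 47.45
position: [651.6, 166.8, 106.9]
ee_rot: [-0.674, 0.739, 0.0, -0.0]
contact_force: [0.1, 0.0, -1.7]
gripper_width: 34.7
grasp_force: 60.7
```

Call:
servo_tool:
  rows:
    - [[25,0,0,3,0,0,0],[25,0,0,6,0,0,0],[25,0,0,8,0,0,0],[25,0,0,10,0,0,0],[25,0,0,11.5,0,0,0],[25,0,0,12.5,0,0,0],[25,0,0,13.5,0,0,0],[25,0,0,13.5,0,0,0]]

```text
clock: 48.45
position: [651.8, 166.8, 93.9]
ee_rot: [-0.674, 0.739, -0.0, 0.0]
contact_force: [-1.5, -0.3, 0.7]
gripper_width: 34.8
grasp_force: 60.9
```

Contact starts just at the expected height (93.8). Release and withdraw.

Call:
servo_tool:
  rows:
    - [[40,0,0,0.3,0,0,0],[48,0,0,0.3,0,0,0],[60,0,0,0.3,0,0,0],[60,0,0,0.3,0,0,0],[60,0,0,-25,0,0,0],[60,0,0,-60,0,0,0],[60,0,0,-100,0,0,0],[60,60,60,-110,0,0,0],[60,120,120,-110,0,0,0],[60,120,120,-110,0,0,0]]

```text
clock: 49.7
position: [519.3, 56.8, 204.0]
ee_rot: [-0.674, 0.739, -0.0, 0.0]
contact_force: [0.4, -0.5, 0.8]
gripper_width: 60.3
grasp_force: 0.0
```

Run:
```python
from h import *
s=arm.read_state();print(s['position'],s['clock'],s['contact_force'])
rim=np.array([652.1,189.2])
T=rim-23*D_
for cam in('top','side','wrist'):
    im,p=look('f_'+cam,cam);hsv=cv2.cvtColor(im,cv2.COLOR_RGB2HSV)
    # tab top: predicted pixel footprint vs whitish pixels near; blue lip
    q=proj(p,[[*(T+a*D_+b*N_),129] for a,b in((-6,-18),(6,-18),(6,18),(-6,18))]).round(1);c=q.mean(0)
    x0,y0,x1,y1=[int(v) for v in(*(c-45),*(c+45))];x0=max(x0,0);y0=max(y0,0)
    m=cv2.inRange(hsv[y0:y1,x0:x1],(95,110,30),(130,255,255));ys,xs=np.nonzero(m)
    print(cam,'tab pred',q.tolist(),'blue px',len(xs), (xs.mean()+x0,ys.mean()+y0) if len(xs) else '')
    L=proj(p,[[*(rim+a*D_+b*N_),80] for a,b in((-6,0),(9,0))]);print('lip pred',L.round(1).tolist())
    if len(xs):print('blue bbox',xs.min()+x0,xs.max()+x0,ys.min()+y0,ys.max()+y0)
# wrist: white tab top extraction
    if cam=='top':
        w=cv2.inRange(hsv[y0:y1,x0:x1],(15,0,150),(100,75,255));print('white',[ (int(v[1])+x0,int(v[0])+y0) for v in np.argwhere(w)][:12],w.sum()//255)
```

```text
[519.26171147  56.80316675 203.98057731] 49.7 [ 0.37131496 -0.53161732  0.75525231]
top tab pred [[247.1, 163.3], [242.4, 163.4], [242.2, 177.1], [246.9, 176.9]] blue px 0 
lip pred [[241.8, 175.5], [236.2, 175.7]]
white [(199, 125), (200, 125), (201, 125), (202, 125), (203, 125), (204, 125), (205, 125), (206, 125), (207, 125), (208, 125), (209, 125), (210, 125)] 3222
side tab pred [[244.7, 210.6], [241.9, 213.8], [253.9, 219.4], [256.7, 216.1]] blue px 180 (np.float64(232.45), np.float64(208.33333333333334))
lip pred [[247.5, 231.7], [244.0, 235.8]]
blue bbox 206 259 170 239
wrist tab pred [[149.6, 342.3], [152.2, 354.2], [194.8, 355.6], [192.9, 343.6]] blue px 0 
lip pred [[196.1, 328.0], [198.0, 340.8]]
```

Run:
```python
from h import *
plan([548,262,205],YAW+np.pi/2)
```

```text
shift [-206.7   -9.    -0.3] turn [-0.001  0.001 -0.001] rows 4.0 yaw+pi j6 -0.51
```

Call:
servo_tool:
  rows:
    - [[60,-207,-9,0,0,0,0],[60,-207,-9,0,0,0,0],[60,-207,-9,0,0,0,0],[60,-207,-9,0,0,0,0],[60,-207,-9,0,0,0,0],[60,-207,-9,0,0,0,0],[60,-207,-9,0,0,0,0],[60,-207,-9,0,0,0,0]]

```text
clock: 50.85
position: [549.1, 262.5, 204.0]
ee_rot: [-0.674, 0.739, -0.0, 0.0]
contact_force: [0.2, 0.3, -0.6]
gripper_width: 60.3
grasp_force: 0.0
```

Run:
```python
from h import *
rim=np.array([652.1,189.2]);im,p=look('f2');hsv=cv2.cvtColor(im,cv2.COLOR_RGB2HSV)
m=cv2.inRange(hsv,(95,110,20),(130,255,255));m[300:]=0
n,l,st,ce=cv2.connectedComponentsWithStats(m)
fr=lambda uv,z:[((np.array(P[:2])-rim)@np.c_[D_,N_]).round(1).tolist() for P in onz(p,uv,z)]
for i in range(1,n):
    if st[i,4]>40:
        c=max(cv2.findContours((l==i).astype(np.uint8),0,1)[0],key=len).reshape(-1,2)
        x,y,w,h,_=st[i];print(st[i],'rim-frame bbox at z81:',fr([(x,y),(x+w,y),(x+w,y+h),(x,y+h)],81))
T=rim-23*D_
hs=hsv.astype(np.float32)
for z,yy in((129,0),(129,10)):   # tab top profile along lane
    xs=np.arange(-14,14.1,1);q=proj(p,[[*(T+x*D_+yy*N_),z] for x in xs]).astype(np.float32)
    S=cv2.remap(hs,q[:,None,0],q[:,None,1],1)[:,0].astype(int);print('tab H',S[:,0].tolist(),'S',S[:,1].tolist(),'V',S[:,2].tolist())
ys=np.arange(-26,27,2);q=proj(p,[[*(T+y*N_),129] for y in ys]).astype(np.float32);S=cv2.remap(hs,q[:,None,0],q[:,None,1],1)[:,0].astype(int);print('across S',S[:,1].tolist(),S[:,2].tolist())
im,p=look('f2t','top');hsv=cv2.cvtColor(im,cv2.COLOR_RGB2HSV)
m=cv2.inRange(hsv[150:200,225:420],(0,170,60),(6,255,255));a=np.argwhere(m);print('red catch px',len(a),a.mean(0)+[150,225] if len(a) else '')
```

```text
[ 153   59   61   67 2567] rim-frame bbox at z81: [[-39.0, -20.5], [-37.7, 27.3], [12.7, 23.5], [12.0, -26.4]]
tab H [16, 16, 15, 15, 14, 16, 15, 14, 16, 23, 32, 33, 33, 34, 33, 33, 31, 30, 29, 18, 17, 16, 18, 14, 16, 15, 15, 14, 14] S [120, 121, 113, 118, 113, 112, 114, 113, 96, 50, 36, 34, 35, 38, 39, 40, 41, 40, 41, 59, 60, 58, 62, 92, 104, 102, 98, 96, 101] V [49, 49, 48, 48, 48, 48, 48, 48, 54, 110, 149, 151, 151, 151, 151, 151, 150, 149, 147, 127, 81, 54, 52, 49, 49, 50, 50, 50, 51]
tab H [14, 13, 15, 16, 39, 110, 109, 109, 109, 81, 29, 30, 34, 33, 33, 33, 33, 33, 29, 18, 17, 18, 18, 56, 111, 111, 111, 111, 111] S [115, 116, 117, 119, 84, 155, 170, 171, 141, 24, 37, 34, 33, 34, 36, 37, 40, 40, 42, 59, 60, 57, 50, 55, 124, 131, 126, 130, 128] V [51, 51, 51, 51, 55, 113, 121, 121, 121, 133, 140, 136, 151, 151, 151, 151, 151, 151, 147, 128, 82, 52, 51, 53, 64, 66, 66, 66, 66]
across S [64, 57, 54, 53, 53, 56, 41, 39, 41, 41, 41, 39, 40, 39, 39, 37, 37, 36, 36, 36, 34, 34, 62, 59, 54, 54, 53] [54, 60, 60, 61, 62, 131, 149, 150, 150, 151, 150, 151, 151, 151, 151, 151, 151, 151, 151, 151, 151, 151, 126, 54, 52, 51, 52]
red catch px 21 [163.38095238 368.57142857]
```

```bash
python3 -c "
from bench import arm
print(arm.job_done())"
```

```text
the job is handed in; nothing more can be done
None
```

I pressed all three covers flush, slid all three boxes into the lane with the catch hanging closed behind them, and hung the cassette over the white wall; I handed the job in at about 51 s, and no verdict came back.

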